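# Pull the sauce spout out to the clip

### The arm

A 6-joint arm with a two-finger parallel gripper is mounted at the origin on the work surface. World frame = base frame: x ahead of the robot, y to its left, z up, the work surface at z = 0. Lengths are in m, angles in degrees, forces in N, time in s.
With the tool pointing down it reaches from about 0.375 to 0.9 m from the base axis. Payload 3.1 kg.
Tool frame: the origin (TCP) lies midway between the tips of the shut fingers; the grasp point (between the pads) lies bot.pinch_z behind it (bot.pinch_z is the distance from the TCP to the grasp point, in m); z points along the fingers, y is the direction in which the jaws open and shut (so a half turn about z gives the same grasp; the last joint's range is limited). The gripper opens to 87 mm and grips with 3 to 60 N. Pads are 19 mm wide; open, the fingers measure 117 mm over their backs; the gripper's body (75 mm by 190 mm) begins 51 mm behind the grasp point.
Start: joints at [-83.795, 30.224, 82.088, -0, 67.689, -10.227], TCP at [0.177, -0.599, 0.223] pointing down, gripper open.
Joint ranges: [-176.69, 176.69], [-43.24, 126.21], [12.49, 139.97], [-82, 262], [0, 151.66], [-163.58, 163.58]. Speed limits (degrees/s): [159.86, 159.86, 180, 180, 180, 180].

### API

Orientations are given as a 3x3 rotation matrix whose columns are the frame's x, y, z axes.
In Python, from rig import bot gives the robot as it stands.
- The arm moves only by the tool apply_moves, never from a script. Its argument "motion" is text: rows parted by semicolons, each of 7 numbers parted by spaces: the shift along the tool's x, y, z in m, then the turn, a rotation vector about the tool's x, y, z in degrees, then the finger opening in m, from 0 to 0.087. A call has exactly 8 rows; each row is the pose to reach, as a shift and turn from the pose commanded when the call began, along the tool's axes at that moment; what a row does not reach only later rows make up. A row lasts 1/8 s, in which the tool goes at most 62.5 mm and 10.7 degrees, less where a joint would pass 70% of its speed; a pose out of reach is approached as far as the arm can. A call with a gripper value outside its range is refused whole. The fingers move at their own pace and stop on an object; the grip force is fixed at half the most. Time passes only in rows, so rows that repeat a pose let the fingers close, or fill a call up. It gives the time, the measured TCP pose, the force and the opening at its end, in the units of the state.
- bot.read_state(): the state, without advancing time (a new reading comes with each control period).
- bot.capture(name): name is "side" or "top"; returns the picture (420x560x3 uint8, red, green, blue); there is no depth.
- bot.get_calibration(name): a dict with "fx", "fy", "cx", "cy" (pixels), "rvec" (rotation vector, rad) and "tvec" (3), from world to camera coordinates, as OpenCV has them. Camera axes: x right, y down, z forward; pixel columns grow to the right and rows downward; lengths in m; the calibration is good to about 2 mm. A picture is of the moment at which its call begins. get_calibration takes no time and is no camera call.
- bot.hand_in(): hands the job in, once; it reports no verdict.
Trained networks look in the newest picture that a camera, given by its name, has taken for a name from the list of things; names that differ only in an ending like _2 or _b are one class to them, and where a whole thing is asked for, a point or a joint stands for the part that bears it (a point fixed in the world has none). Each returns a list of dicts, best first, with "p" (0 to 1); they miss things now and then, are a little off and sometimes report something else, mostly with a low value. They report only what shows in the picture. A call takes as long as a camera call. They do not tell look-alikes from the thing itself.
- bot.find_in(name, camera): "point" ([x, y, z] in m, in world coordinates, good to about 4 mm: the middle of the surface that is visible of it).
The state is a dict: "time_s": time; "joint_positions": joint angles; "qvel": joint speeds; "tau": joint torques, N m; "position": TCP position; "tcp_rot": TCP orientation; "force": force on the tool from outside, world axes, zero at the start; "moment": the same for the moment, N m; "opening": opening from 0.0 (shut) to 1.0 (fully open).
Only numpy, scipy, OpenCV 4.12 (cv2) and the standard library are available. Lean on these libraries where they do the work, as an engineer would, in place of code of your own. Each camera call takes 0.05 s, during which the arm holds its last target.

### The job

Lift the orange portion cup up and off the bracket at the end of the sauce warmer's spout and stand it upright in the middle of the blue round mat, without dropping it. Then squeeze the red lock button on the black grip of the telescoping spout arm and, keeping it squeezed, draw the arm out until its orange pointer is over the middle of the green clip on the scale. Finish while holding it there with the button squeezed in (a spring pulls the arm back if you let go); leave the clip and the other things on the counter where they are.

Things in the scene. Friction and masses are not known exactly. Their poses are not given: they have to be found in the camera images.
- warmer: Steel sauce warmer, fixed, yaw varies. Origin on the counter right below the mouth of the arm's sleeve; +y is the pull-out direction, +z up. Housing 200 (x) x 180 mm, 270 high, y -260 to -80 mm; domed lid, pump knob to 350 mm high at y -175. Black sleeve 34 mm wide from the housing to y 0, z 223 to 257, small lock tooth on top to z 268. Drip tray 150 mm wide, 12 high, y -80 to +220.
- scale_end (a point): Far end of the white scale bar, middle of its top face, 195 mm above the counter. The bar is 30 mm wide, with a tick each 10 mm; it runs along the warmer's y at its x +60 to +90 mm, from the housing to y +205 mm.
- cup: Orange plastic portion cup, 60 mm across, 55 mm high, 84 to 168 g, loose, with a steel hanger. Origin: centre of the underside, z up. It starts hanging over the 5 mm thick upright bracket plate at the arm's end, origin about 150 mm above the counter, at y about +139 mm in the warmer's frame, axes as the warmer's, leaning up to 0.1 rad. Its hook leg is 20 mm deep, so it must rise over 20 mm.
- cup_grip (a point): Middle of the black grip block above the cup, 24 mm (x) x 16 mm (y) x 30 mm high, in the cup's frame at y +1 mm, z 91 to 121 mm (this point at z 106): the place to take it, fingers at its x sides. It stands on a flat steel arm, also 24 mm wide in x, z 85 to 91 mm, y -47 to +10, whose hook leg (y -43 to -47) and back strip (y -32 to -36) straddle the bracket.
- mat: Round mat, blue with a black rim, 120 mm across, 4 mm thick, fixed on the counter. Origin: centre of its underside.
- grip_mid (a point): Black upright grip on the telescoping arm, moving with it: 22 mm (x) x 30 mm (y), top 306 mm above the counter; the tube under it has its top at 252 mm. This point: 283 mm up, at the grip's middle and level with the button's middle; axes as the warmer's. 32 mm wide over the button (+x side), 24 mm with it in. Take it from above, one finger on the button, one on the -x side.
- lock_button: Red spring button, 26 mm (y) x 30 mm (z), standing 10 mm proud of the grip's +x side and pressed towards the grip (-x). Axes as the warmer's; its origin coincides with point grip_mid while it is out (arm locked) and lies 8 mm to -x of it when fully in. The latch is free from about 6 mm; 3 N starts the button moving, about 8 N presses it fully in.
- spout_arm (a joint): How far the arm is drawn out, m: 0 = home (locked unless the button is in), 0.130 = end stop. Slides along the warmer's +y. A return spring pulls it home with 3 N at 0, 5 N at 0.100. At home the grip is at y +35 mm, the pointer +60, the end bracket plate +100 (50 mm wide, z 170 to 235 mm) in the warmer's frame.
- clip (a joint): Position of the green clip on the scale, m: equal to the value of the arm's own draw-out at which the pointer is over the clip's middle. Stiff to slide (6 N); leave it.
- pointer (a point): Lower tip of the orange pointer that moves with the arm, 70 mm to the warmer's +x side of the arm's axis, 207 mm above the counter, axes as the warmer's.
- clip_mark (a point): Middle of the top of the green clip, which is 12 mm wide along the scale (y), 38 mm across; 201 mm above the counter, axes as the warmer's. The pointer passes about 5 mm above it.
- tray: Empty brown card serving tray, 100 x 150 x 40 mm, standing loose on the drip tray under the spout; origin centre of underside. Bystander.
- tub: Orange sauce tub with white lid, 100 mm across, 130 mm high; origin centre of underside. Bystander.
- sauce: Yellow squeeze bottle, red cap, 58 mm across, 170 mm high; origin centre of underside. Bystander.
- carton: Green candy carton, 100 x 140 x 60 mm; origin centre of underside. Bystander.
Not all that is in view belongs to the job. What is shaped like the cup but pink is not meant.

How it is judged:
By the outcome, as a careful person would: the job done as asked, in the order asked, and still so for the second after the job is handed in, while the arm keeps its last pose, push and grip.
It also fails if it takes over 64 s, if anything falls off the work surface, if the arm or the gripper's body presses on something with over 40 N, if the wrist force passes 120 N, or if a joint passes its speed limit or range.

## Working session

There is one attempt and no reset: what is moved stays moved. The work goes in short steps, Python scripts to look and compute and a tool call to move; the robot and the scene stay as the last step left them, time stands still between calls to the robot, and variables do not carry over. Pictures are saved under pics/ and viewed, and the job is handed in when it is done.

Besides the shell and the picture viewer there is one more tool, called as name(argument=value, ...), one argument or row to a line, values as JSON. apply_moves: Moves the arm, as the interface text tells. Its arguments: {"type":"object","properties":{"motion":{"type":"string"}},"required":["motion"]}

```bash
ls; mkdir -p pics
cat > h.py <<'E'
import numpy as np, cv2, json
from rig import bot
def cal(n):
    c=bot.get_calibration(n); K=np.array([[c['fx'],0,c['cx']],[0,c['fy'],c['cy']],[0,0,1.]])
    return K,np.array(c['rvec'],float),np.array(c['tvec'],float)
def proj(n,P):
    K,r,t=cal(n); return cv2.projectPoints(np.array(P,float).reshape(-1,1,3),r,t,K,None)[0].reshape(-1,2)
def ray_z(n,uv,z):
    K,r,t=cal(n);R=cv2.Rodrigues(r)[0];C=-R.T@t;d=R.T@np.linalg.inv(K)@np.array([uv[0],uv[1],1.]);return C+d*(z-C[2])/d[2]
def tri(a,b):
    A=[]
    for n,uv in (('side',a),('top',b)):
        K,r,t=cal(n);P=K@np.hstack([cv2.Rodrigues(r)[0],t.reshape(3,1)]);A.append(P)
    X=cv2.triangulatePoints(A[0],A[1],np.array(a,float).reshape(2,1),np.array(b,float).reshape(2,1)).ravel();return X[:3]/X[3]
def save(n,f,scale=1,crop=None):
    im=bot.capture(n)
    cv2.imwrite('pics/raw_'+f,cv2.cvtColor(im,cv2.COLOR_RGB2BGR)) 
    if crop: im=im[crop[1]:crop[3],crop[0]:crop[2]]
    im=cv2.resize(im,None,fx=scale,fy=scale,interpolation=cv2.INTER_CUBIC)
    cv2.imwrite('pics/'+f,cv2.cvtColor(im,cv2.COLOR_RGB2BGR))
E
python3 - <<'E'
from h import *
save('side','s0.png',1.4);save('top','t0.png',1.4)
for n in ['warmer','scale_end','cup','cup_grip','mat','grip_mid','lock_button','pointer','clip_mark','tray','tub','sauce','carton']:
  for c in ['side','top']:
    print(n,c,[(round(d['p'],2),np.round(d['point'],3).tolist()) for d in bot.find_in(n,c)][:3])
s=bot.read_state();print(s,bot.pinch_z)
for c in ['side','top']:
    K,r,t=cal(c);R=cv2.Rodrigues(r)[0];print(c,-R.T@t,R[2],K[0,0])
E
```

```text
pics
warmer side [(0.61, [0.628, -0.24, 0.204])]
warmer top [(0.66, [0.601, -0.256, 0.254]), (0.42, [0.577, -0.114, 0.254])]
scale_end side [(0.85, [0.625, -0.24, 0.202]), (0.56, [0.764, 0.276, 0.113])]
scale_end top [(0.57, [0.6, -0.252, 0.257]), (0.49, [0.505, 0.31, 0.008])]
cup side [(0.96, [0.359, -0.168, 0.053]), (0.82, [0.383, -0.015, 0.053]), (0.7, [0.396, 0.126, 0.055])]
cup top [(0.86, [0.375, -0.018, 0.081]), (0.74, [0.553, -0.037, 0.201]), (0.72, [0.398, 0.108, 0.054])]
cup_grip side [(0.97, [0.386, -0.014, 0.054]), (0.94, [0.364, -0.165, 0.049]), (0.76, [0.554, -0.022, 0.192])]
cup_grip top [(0.97, [0.401, 0.111, 0.052]), (0.89, [0.377, -0.016, 0.082]), (0.81, [0.361, -0.172, 0.065])]
mat side [(0.86, [0.503, 0.312, 0.003])]
mat top [(0.67, [0.551, -0.034, 0.017]), (0.66, [0.504, 0.308, 0.005])]
grip_mid side [(0.67, [0.585, -0.118, 0.256])]
grip_mid top [(0.87, [0.578, -0.114, 0.252])]
lock_button side [(0.47, [0.602, -0.115, 0.285]), (0.32, [0.626, -0.004, 0.205])]
lock_button top []
pointer side [(0.71, [0.584, -0.119, 0.255])]
pointer top [(0.91, [0.581, -0.118, 0.253
[... 830 characters left out ...]
638058e-03, -4.40020752e+01, -1.76981664e+01,  6.32662140e-02,
        5.06656291e-02, -2.01627745e-05]), 'position': array([ 0.17681656, -0.59945074,  0.22255275]), 'tcp_rot': array([[ 9.59159389e-01,  2.82866162e-01, -2.24494869e-05],
       [ 2.82866162e-01, -9.59159389e-01, -4.22261024e-06],
       [-2.27270697e-05, -2.30004395e-06, -1.00000000e+00]]), 'force': array([-0.16864242,  0.31896581, -0.67869266]), 'moment': array([0.00398106, 0.06185272, 0.01431654]), 'opening': 0.9989885876852367} 0.0187
side [0.55359748 1.12896981 1.12286229] [ 0.02990669 -0.70672509 -0.70685588] 510.75325265131875
top [0.33555288 0.20171251 1.384304  ] [ 0.20969506 -0.01022719 -0.97771335] 478.2713146840753
```

View pics/s0.png

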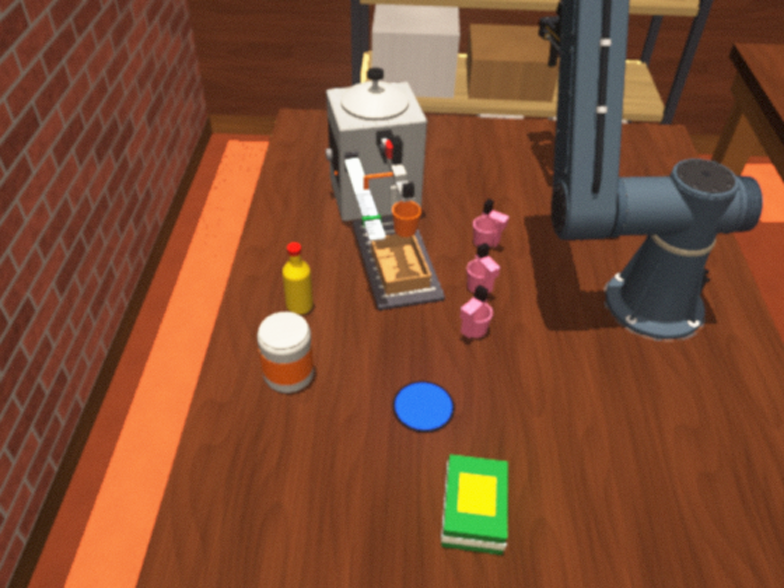

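View pics/t0.png

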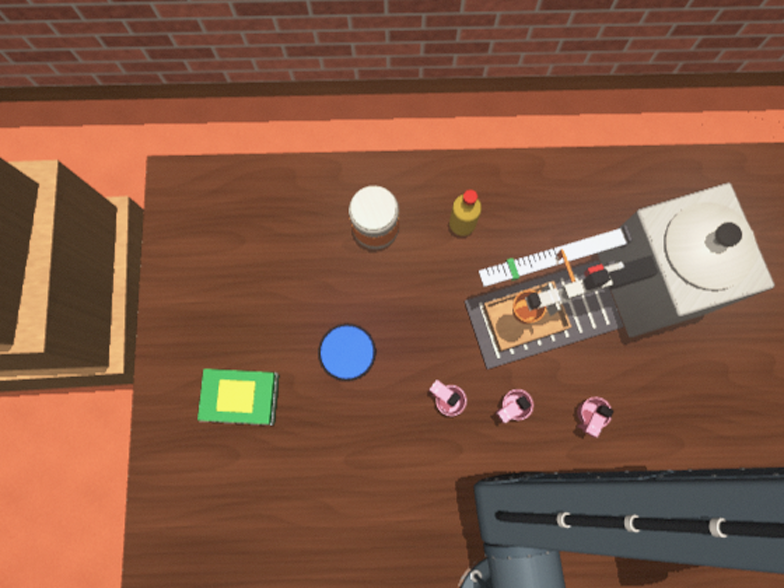

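Run:
```python
import cv2
for n,f in (('s','raw_s0.png'),('t','raw_t0.png')):
    im=cv2.imread('pics/'+f)
    c=(150,60,350,250) if n=='s' else (330,240,480,400)
    im=im[c[1]:c[3],c[0]:c[2]]; k=3.6 if n=='t' else 3
    cv2.imwrite(f'pics/{n}0c.png',cv2.resize(im,None,fx=k,fy=k,interpolation=cv2.INTER_CUBIC))
```

```text
(no output)
```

View pics/s0c.png

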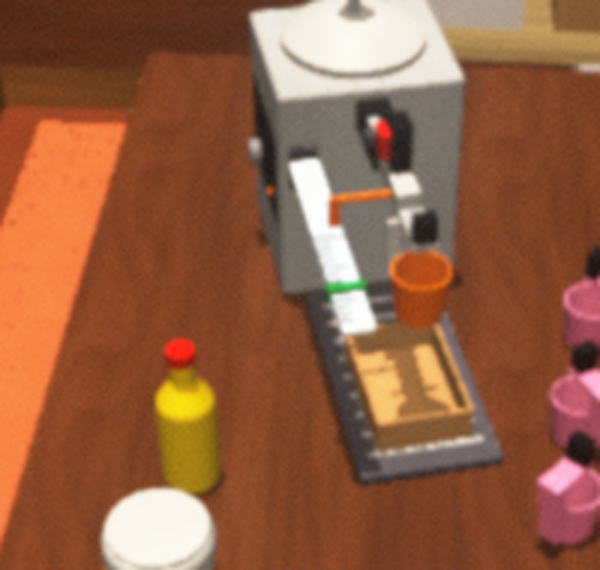

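View pics/t0c.png

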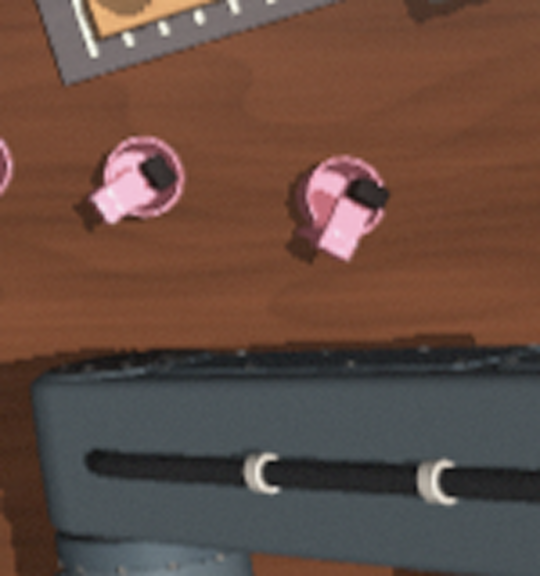

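```bash
cat > crop.py <<'E'
import cv2,sys
def crop(f,o,x0,y0,x1,y1,k):
    im=cv2.imread('pics/'+f)[y0:y1,x0:x1]
    im=cv2.resize(im,None,fx=k,fy=k,interpolation=cv2.INTER_CUBIC)
    for x in range((x0+9)//10*10,x1,10):
        cv2.line(im,((x-x0)*k,0),((x-x0)*k,4 if x%50 else 12),(0,255,255),1)
        if x%20==0: cv2.putText(im,str(x),((x-x0)*k-10,22),0,.4,(0,255,255),1)
    for y in range((y0+9)//10*10,y1,10):
        cv2.line(im,(0,(y-y0)*k),(4 if y%50 else 12,(y-y0)*k),(0,255,255),1)
        if y%20==0: cv2.putText(im,str(y),(8,(y-y0)*k+4),0,.4,(0,255,255),1)
    cv2.imwrite('pics/'+o,im)
if __name__=='__main__':
    a=sys.argv; crop(a[1],a[2],*map(int,a[3:8]))
E
python3 crop.py raw_t0.png t0d.png 330 150 460 250 6
python3 crop.py raw_s0.png s0d.png 225 75 325 175 6
```

```text
(no output)
```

View pics/t0d.png

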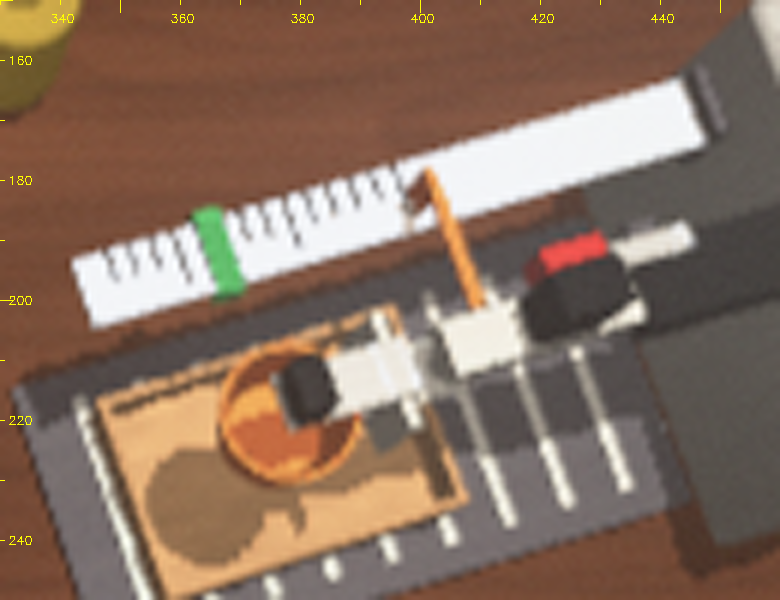

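View pics/s0d.png

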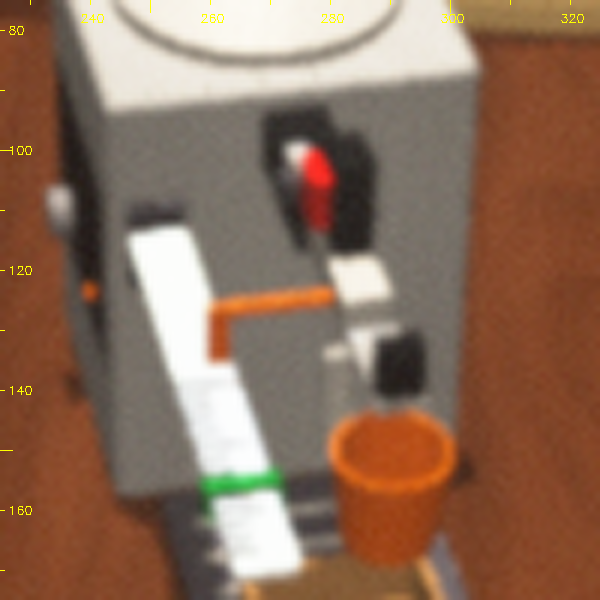

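```bash
cat > fit.py <<'E'
from h import *
from scipy.optimize import least_squares
obs=[('top',(342,193),(.09,.205,.195)),('top',(345.5,204.5),(.06,.205,.195)),
('side',(264.8,170.8),(.09,.205,.195)),('side',(275,169.5),(.06,.205,.195)),
('side',(242.5,93),(.1,-.08,.27)),('side',(304.5,87),(-.1,-.08,.27)),
('side',(261.5,134.5),(.07,.06,.207)),('top',(401,179),(.07,.06,.207)),
]
def W(p,X):
    c,s=np.cos(p[2]),np.sin(p[2]);X=np.array(X);return np.array([p[0]+c*X[0]-s*X[1],p[1]+s*X[0]+c*X[1],X[2]])
def f(p): return np.concatenate([proj(n,W(p,X))[0]-np.array(u) for n,u,X in obs])
r=least_squares(f,[.59,-.15,.25],loss='soft_l1');p=r.x
if __name__=='__main__':
    print(p,np.degrees(p[2]));print(np.round(r.fun.reshape(-1,2),1))
    pts={'grip_top':(0,.035,.306),'btn':(.016,.035,.283),'brk_top_l':(.025,.1,.235),'brk_top_r':(-.025,.1,.235),'cupgrip':(0,.14,.256),'cupgriptop':(0,.14,.271)}
    for k,v in pts.items(): print(k,np.round(W(p,v),4),*[np.round(proj(n,W(p,v))[0],1) for n in('side','top')])
    for q in (.10,.105,.11,.115,.12): print(q,*[np.round(proj(n,W(p,(.07,.06+q,.201)))[0],1) for n in('side','top')], proj('top',W(p,(.056,.06+q,.201)))[0])
    np.save('w.npy',p)
E
python3 fit.py
```

```text
[ 0.59074197 -0.16857844  0.27765823] 15.908644837184605
[[-0.5  0.2]
 [-0.2 -0.4]
 [-0.2 -1. ]
 [ 0.2 -1.1]
 [-0.7 -1.2]
 [ 0.5 -2.2]
 [-0.6 -0. ]
 [-2.5  3.9]]
grip_top [ 0.5811 -0.1349  0.306 ] [282.9  98.6] [428.8 196.7]
btn [ 0.5965 -0.1305  0.283 ] [277.3 106. ] [423.6 192.7]
brk_top_l [ 0.5874 -0.0656  0.235 ] [279.  132.9] [392.1 201.5]
brk_top_r [ 0.5393 -0.0793  0.235 ] [295.8 130.8] [399.1 220.6]
cupgrip [ 0.5524 -0.0339  0.256 ] [291.1 134.2] [382.  214.1]
cupgriptop [ 0.5524 -0.0339  0.271 ] [291.4 129.8] [383.2 212.9]
0.1 [268.2 157.1] [361.1 194.8] [362.87761745 199.92805888]
0.105 [268.6 158.2] [359.2 195.4] [361.01820083 200.49788524]
0.11 [269.  159.3] [357.4 195.9] [359.15775313 201.06802757]
0.115 [269.3 160.4] [355.5 196.5] [357.2962735  201.63848615]
0.12 [269.7 161.5] [353.6 197.1] [355.43376108 202.20926122]
```

```bash
sed -i "s/,('top',(401,179),(.07,.06,.207))//" fit.py; python3 fit.py | head -9
cat > mv.py <<'E'
from h import *
from scipy.spatial.transform import Rotation as Ro
def to(target,yaw,frm=None):
    # shift/turn in tool axes from the present pose to tool-down pose with tool y at world angle yaw(deg)
    s=bot.read_state();R=s['tcp_rot'];P=s['position']
    a=np.radians(yaw);y=np.array([np.cos(a),np.sin(a),0]);z=np.array([0,0,-1.]);x=np.cross(y,z)
    T=np.column_stack([x,y,z]);d=R.T@(np.array(target)-P)
    rv=np.degrees(Ro.from_matrix(R.T@T).as_rotvec())
    return np.round(d,4),np.round(rv,2)
def st():
    s=bot.read_state();print('t',s['time_s'],np.round(s['position'],4),'F',np.round(s['force'],1),'op',round(s['opening']*87,1),'j',np.round(s['joint_positions'],0))
E
python3 - <<'E'
from h import *
print('cupgrip tri',tri((291.5,135.5),(381.9,213.8)), 'end', tri((270,170),(343.8,198.8)))
im=cv2.imread('pics/raw_t0.png').astype(int)
m=((im[...,0]>150)&(im[...,2]<90)&(im[...,1]<140)).astype(np.uint8)
n,l,s,c=cv2.connectedComponentsWithStats(m);i=1+np.argmax(s[1:,4]);print(c[i],s[i],ray_z('top',c[i],.004))
im=cv2.imread('pics/raw_s0.png').astype(int)
m=((im[...,0]>150)&(im[...,2]<90)&(im[...,1]<140)).astype(np.uint8)
n,l,s,c=cv2.connectedComponentsWithStats(m);i=1+np.argmax(s[1:,4]);print(c[i],s[i],ray_z('side',c[i],.004))
from mv import to
from fit import W,p
g=W(p,(0,.14,.2373)); print(p,g)
print(to([.552,-.034,.42],np.degrees(p[2])))
for k in (0,.5,.25):
    pass
E
```

```text
[ 0.59001689 -0.16727495  0.2762417 ] 15.82748378400987
[[-0.9  0.3]
 [-0.7 -0.2]
 [-0.1 -0.7]
 [ 0.3 -0.8]
 [-0.4 -1. ]
 [ 0.8 -1.9]
 [-0.4  0.2]]
grip_top [ 0.5805 -0.1336  0.306 ] [283.1  98.8] [428.3 197. ]
cupgrip tri [ 0.55246805 -0.03446615  0.25156823] end [0.60677754 0.04769853 0.19060763]
[244.70526316 251.04210526] [229 233  36  38  95] [0.5015281  0.31780755 0.004     ]
[302.15799087 289.65844749] [ 282  273   41   34 1095] [0.50291295 0.31346269 0.004     ]
[ 0.59001689 -0.16727495  0.2762417 ] [ 0.55183305 -0.03258273  0.2373    ]
(array([ 0.5198, -0.4362, -0.1975]), array([ -0. ,   0. , -89.4]))
```

apply_moves(
  motion="0 0 -0.06 0 0 0 0.06; 0 0 -0.12 0 0 -5 0.06; 0 0 -0.18 0 0 -12 0.06; 0.04 -0.03 -0.2 0 0 -20 0.06; 0.08 -0.065 -0.2 0 0 -28 0.06; 0.125 -0.1 -0.2 0 0 -36 0.06; 0.17 -0.14 -0.2 0 0 -45 0.06; 0.215 -0.18 -0.2 0 0 -54 0.06",
)

```text
time_s: 2.4
position: [0.3329, -0.3642, 0.4227]
tcp_rot: [[0.331, 0.944, 0.001], [0.944, -0.331, -0.0], [-0.0, 0.001, -1.0]]
force: [0.8, -1.1, 0.5]
opening: 0.688
```

Run:
```python
from mv import *
st();print(to([.5522,-.0335,.36],15.85))
```

```text
t 2.4 [ 0.3329 -0.3642  0.4227] F [ 0.8 -1.1  0.5] op 59.8 j [-61.   9.  83.   0.  88. -41.]
(array([0.3847, 0.0976, 0.0627]), array([ 3.000e-02,  2.000e-02, -3.515e+01]))
```

apply_moves(
  motion="0.05 0.013 0 0 0 -6 0.06; 0.105 0.027 0 0 0 -12 0.06; 0.16 0.04 0 0 0 -19 0.06; 0.215 0.055 0 0 0 -26 0.06; 0.27 0.069 0 0 0 -32 0.06; 0.325 0.083 0 0 0 -35.15 0.06; 0.37 0.094 0 0 0 -35.15 0.06; 0.3847 0.0976 0.03 0 0 -35.15 0.06",
)

```text
time_s: 3.4
position: [0.5555, -0.034, 0.3945]
tcp_rot: [[-0.272, 0.962, 0.007], [0.962, 0.272, -0.001], [-0.003, 0.006, -1.0]]
force: [0.3, -0.1, -0.6]
opening: 0.691
```

```bash
python3 - <<'E'
from mv import *
save('side','s1.png');save('top','t1.png')
st();print(to([.5522,-.0335,.237],15.85))
g=[.5522,-.0335,.237]
E
python3 crop.py raw_t1.png t1d.png 330 150 460 250 6
python3 crop.py raw_s1.png s1d.png 225 75 325 175 6
```

```text
t 3.5 [ 0.5517 -0.0341  0.3894] F [-1.  -0.1 -0. ] op 60.4 j [-15.  16.  79.   0.  86. -31.]
(array([-1.000e-04,  1.600e-03,  1.524e-01]), array([-0.34, -0.22, -0.1 ]))
```

View pics/t1d.png

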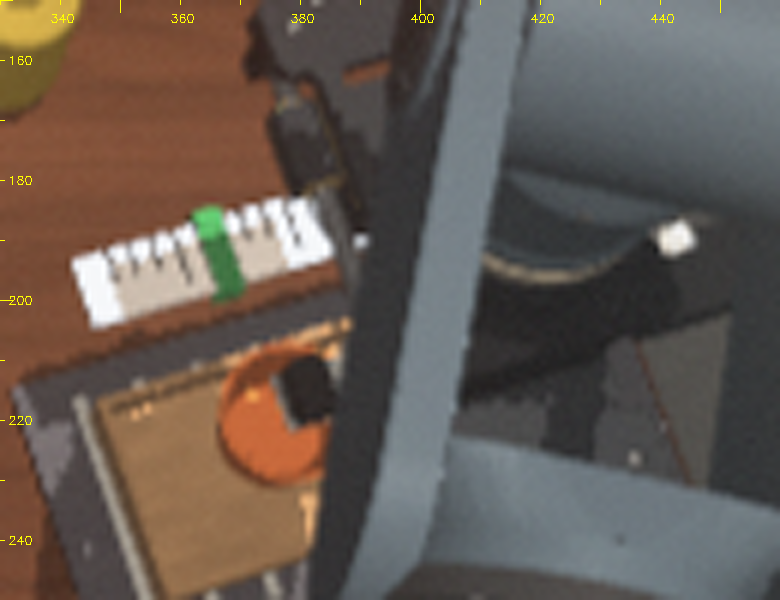

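View pics/s1d.png

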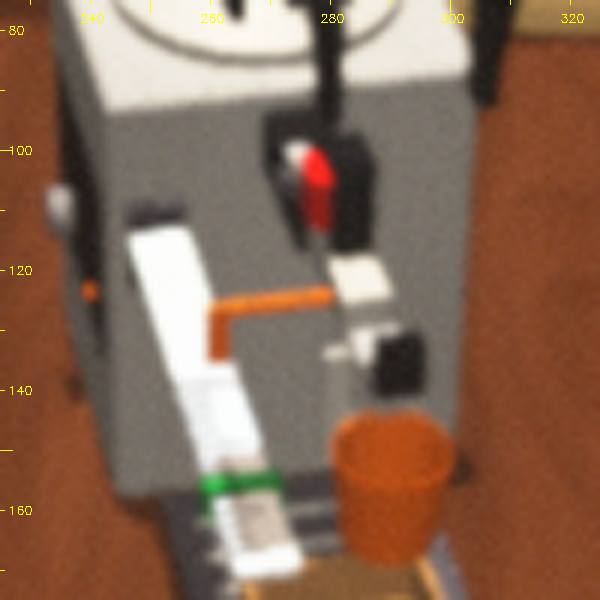

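apply_moves(
  motion="0 0.001 0.03 0 0 0 0.06; 0 0.0015 0.06 0 0 0 0.06; 0 0.0015 0.09 0 0 0 0.06; 0 0.0015 0.115 0 0 0 0.06; 0 0.0015 0.135 0 0 0 0.06; 0 0.0015 0.15 0 0 0 0.06; 0 0.0015 0.152 0 0 0 0.06; 0 0.0015 0.152 0 0 0 0.06",
)

```text
time_s: 4.5
position: [0.5548, -0.0362, 0.2413]
tcp_rot: [[-0.268, 0.963, 0.001], [0.963, 0.268, -0.0], [-0.001, 0.001, -1.0]]
force: [-0.8, -0.0, 0.3]
opening: 0.685
```

```bash
python3 - <<'E'
from mv import *
st();save('side','s2.png');print(to([.5522,-.0335,.237],15.85))
E
python3 crop.py raw_s2.png s2d.png 225 75 325 175 6
```

```text
t 4.5 [ 0.5548 -0.0362  0.2413] F [-0.8 -0.   0.3] op 59.6 j [-15.  24.  91.  -0.  65. -31.]
(array([ 0.0033, -0.002 ,  0.0045]), array([ 0.08,  0.06, -0.28]))
```

View pics/s2d.png

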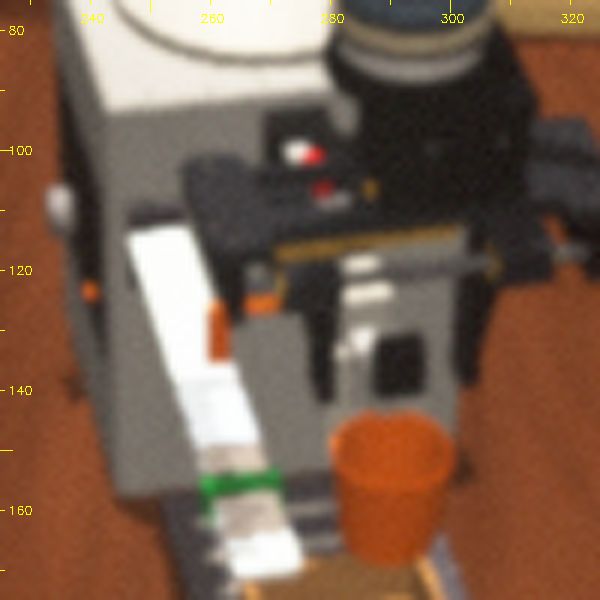

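apply_moves(
  motion="0.003 -0.002 0.003 0 0 0 0.06; 0.003 -0.002 0.003 0 0 0 0.05; 0.003 -0.002 0.003 0 0 0 0.035; 0.003 -0.002 0.003 0 0 0 0.025; 0.003 -0.002 0.003 0 0 0 0.015; 0.003 -0.002 0.003 0 0 0 0.015; 0.003 -0.002 0.003 0 0 0 0.015; 0.003 -0.002 0.003 0 0 0 0.015",
)

```text
time_s: 5.55
position: [0.5519, -0.0334, 0.2376]
tcp_rot: [[-0.269, 0.963, 0.001], [0.963, 0.269, 0.0], [-0.0, 0.001, -1.0]]
force: [0.0, 0.6, 1.0]
opening: 0.272
```

```bash
python3 - <<'E'
from mv import *
st();save('side','s3.png')
E
python3 crop.py raw_s3.png s3d.png 225 75 325 175 6
```

```text
t 5.55 [ 0.5519 -0.0334  0.2376] F [0.  0.6 1. ] op 23.7 j [-15.  24.  92.   0.  65. -31.]
```

View pics/s3d.png

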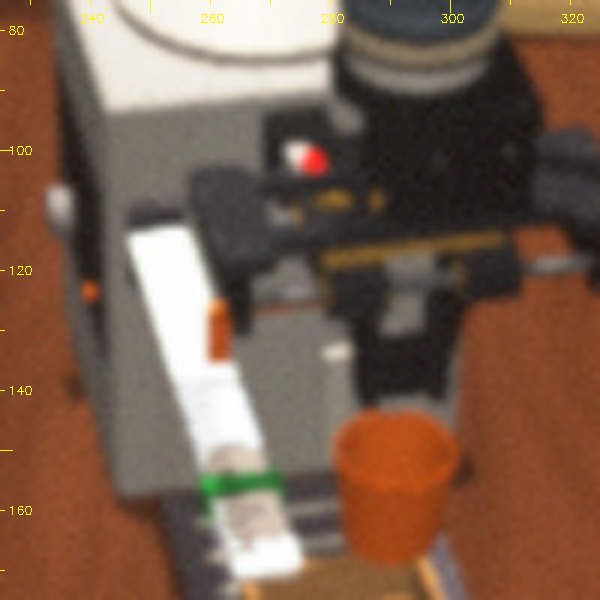

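apply_moves(
  motion="0 0 -0.005 0 0 0 0.015; 0 0 -0.012 0 0 0 0.015; 0 0 -0.02 0 0 0 0.015; 0 0 -0.03 0 0 0 0.015; 0 0 -0.04 0 0 0 0.015; 0 0 -0.05 0 0 0 0.015; 0 0 -0.06 0 0 0 0.015; 0 0 -0.065 0 0 0 0.015",
)

```text
time_s: 6.6
position: [0.5518, -0.0333, 0.3034]
tcp_rot: [[-0.269, 0.963, 0.001], [0.963, 0.269, 0.0], [-0.0, 0.001, -1.0]]
force: [0.2, -0.2, -2.2]
opening: 0.268
```

```bash
python3 - <<'E'
from mv import *
st();save('side','s4.png');save('top','t4.png')
print([ (c,[(round(d['p'],2),np.round(d['point'],4)) for d in bot.find_in('mat',c)]) for c in ('side','top')])
im=cv2.imread('pics/raw_t4.png').astype(int)[220:285,215:285]
m=((im[...,0]>im[...,2]+60)).astype(np.uint8);ys,xs=np.nonzero(m);c=(xs.mean()+215,ys.mean()+220);print(len(xs),c,ray_z('top',c,.004))
E
python3 crop.py raw_s4.png s4d.png 225 75 325 175 6
```

```text
t 6.6 [ 0.5518 -0.0333  0.3034] F [ 0.2 -0.2 -2.2] op 23.3 j [-15.  20.  87.   0.  74. -31.]
[('side', [(0.63, array([0.5002, 0.3103, 0.0037]))]), ('top', [(0.64, array([0.5039, 0.307 , 0.0059]))])]
1137 (np.float64(247.53034300791558), np.float64(251.1943711521548)) [0.50088907 0.30964631 0.004     ]
```

View pics/s4d.png

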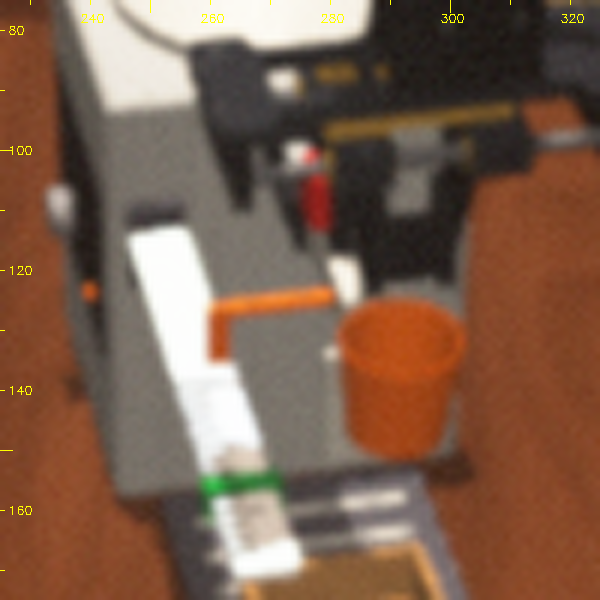

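apply_moves(
  motion="0.015 0.002 0 0 0 0 0.015; 0.05 0.006 0 0 0 0 0.015; 0.1 0.013 0 0 0 0 0.015; 0.155 0.02 0 0 0 0 0.015; 0.21 0.027 0 0 0 0 0.015; 0.265 0.034 0.02 0 0 0 0.015; 0.31 0.04 0.05 0 0 0 0.015; 0.335 0.043 0.08 0 0 0 0.015",
)

```text
time_s: 7.8
position: [0.5017, 0.3039, 0.2216]
tcp_rot: [[-0.271, 0.962, 0.0], [0.962, 0.271, 0.001], [0.001, 0.0, -1.0]]
force: [0.4, 0.6, -0.9]
opening: 0.277
```

```bash
python3 - <<'E'
from mv import *
save('side','s5.png');save('top','t5.png');st()
print(to([.502,.311,.0913],15.85))
E
python3 crop.py raw_s5.png s5d.png 255 200 355 320 5
python3 crop.py raw_t5.png t5d.png 190 190 310 290 6
```

```text
t 7.9 [0.499  0.3031 0.2187] F [-0.7 -0.6 -1.7] op 24.2 j [20. 27. 88.  0. 65.  4.]
(array([0.0068, 0.0061, 0.1273]), array([-0.48, -0.02, -0.03]))
```

View pics/s5d.png

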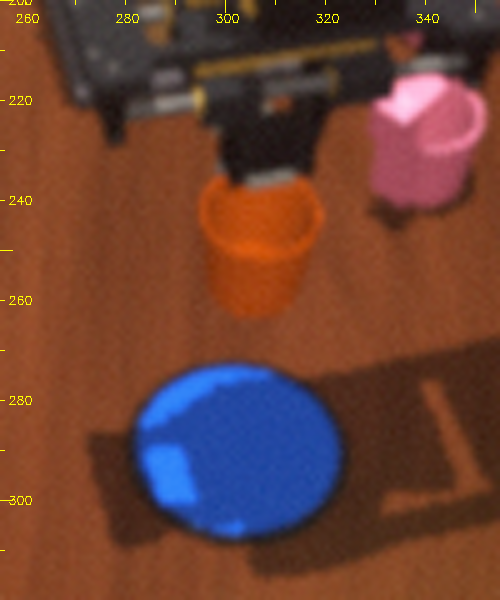

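View pics/t5d.png

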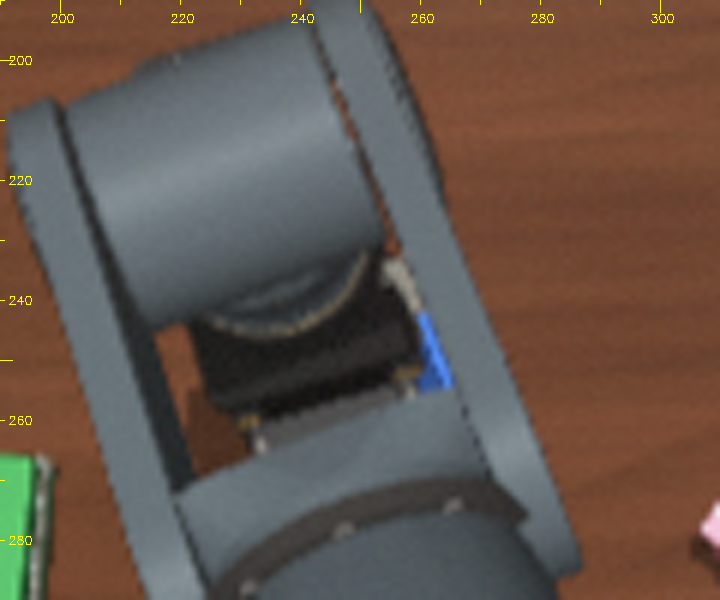

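apply_moves(
  motion="0.004 0.002 0.015 0 0 0 0.015; 0.007 0.004 0.035 0 0 0 0.015; 0.007 0.004 0.06 0 0 0 0.015; 0.007 0.004 0.08 0 0 0 0.015; 0.007 0.004 0.095 0 0 0 0.015; 0.007 0.004 0.108 0 0 0 0.015; 0.007 0.004 0.115 0 0 0 0.015; 0.007 0.004 0.115 0 0 0 0.015",
)

```text
time_s: 8.9
position: [0.505, 0.3085, 0.1073]
tcp_rot: [[-0.268, 0.963, -0.0], [0.963, 0.268, -0.0], [-0.0, -0.0, -1.0]]
force: [0.0, 0.8, -1.1]
opening: 0.278
```

```bash
python3 - <<'E'
from mv import *
save('side','s6.png');st()
print(to([.502,.311,.0913],15.85))
E
python3 crop.py raw_s6.png s6d.png 255 220 355 320 6
```

```text
t 8.95 [0.5053 0.3087 0.1077] F [ 0.6  0.4 -0.6] op 23.8 j [21. 36. 93.  0. 51.  5.]
(array([ 0.0031, -0.0026,  0.0164]), array([ 0.02, -0.  , -0.27]))
```

View pics/s6d.png

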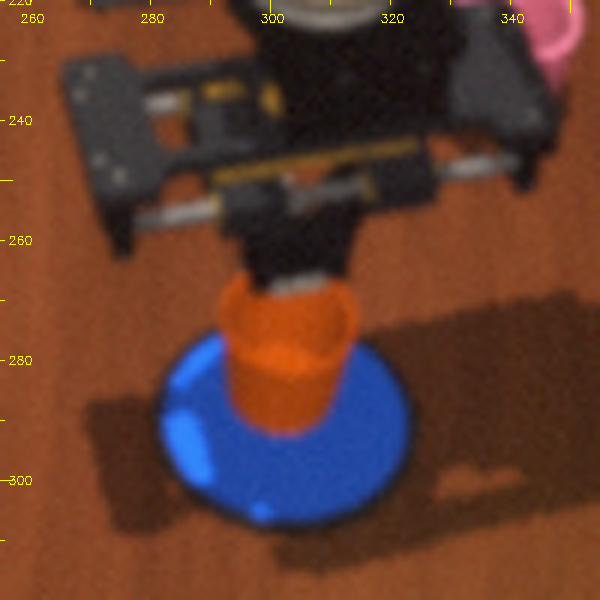

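apply_moves(
  motion="0.002 -0.001 0.003 0 0 0 0.015; 0.003 -0.001 0.006 0 0 0 0.015; 0.003 -0.001 0.009 0 0 0 0.015; 0.003 -0.001 0.011 0 0 0 0.015; 0.003 -0.001 0.013 0 0 0 0.015; 0.003 -0.001 0.014 0 0 0 0.015; 0.003 -0.001 0.015 0 0 0 0.015; 0.003 -0.001 0.015 0 0 0 0.015",
)

```text
time_s: 9.95
position: [0.5034, 0.3112, 0.0932]
tcp_rot: [[-0.269, 0.963, 0.0], [0.963, 0.269, -0.0], [-0.0, 0.0, -1.0]]
force: [-0.8, -1.9, 3.3]
opening: 0.272
```

```bash
python3 - <<'E'
from mv import *
save('side','s7.png');st()
print(to([.502,.311,.0913],15.85))
E
python3 crop.py raw_s7.png s7d.png 255 220 355 320 6
```

```text
t 10.0 [0.5034 0.3112 0.0931] F [-1.2 -0.3  4. ] op 23.6 j [21. 38. 93. -0. 49.  5.]
(array([ 0.0002, -0.0014,  0.0018]), array([ 0.02,  0.  , -0.27]))
```

View pics/s7d.png

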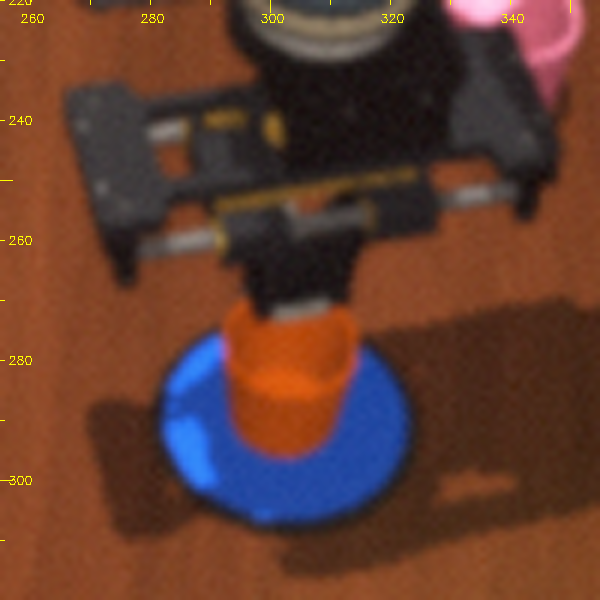

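apply_moves(
  motion="0 0 0.001 0 0 0 0.015; 0 0 0.001 0 0 0 0.02; 0 0 0.001 0 0 0 0.027; 0 0 0.001 0 0 0 0.035; 0 0 0 0 0 0 0.045; 0 0 0 0 0 0 0.055; 0 0 0 0 0 0 0.06; 0 0 0 0 0 0 0.06",
)

```text
time_s: 11.0
position: [0.5032, 0.3113, 0.0925]
tcp_rot: [[-0.269, 0.963, -0.0], [0.963, 0.269, -0.0], [0.0, -0.0, -1.0]]
force: [0.1, 0.1, 0.4]
opening: 0.673
```

apply_moves(
  motion="0 0 -0.005 0 0 0 0.06; 0 0 -0.02 0 0 0 0.06; 0 0 -0.04 0 0 0 0.06; 0 0 -0.07 0 0 0 0.06; 0 0 -0.11 0 0 0 0.06; 0 0 -0.16 0 0 0 0.06; 0 0 -0.21 0 0 0 0.06; 0 0 -0.26 0 0 0 0.06",
)

```text
time_s: 12.0
position: [0.5029, 0.3111, 0.3556]
tcp_rot: [[-0.269, 0.963, 0.002], [0.963, 0.269, 0.001], [0.0, 0.002, -1.0]]
force: [-0.4, 0.1, -0.8]
opening: 0.687
```

```bash
python3 - <<'E'
from mv import *
from fit import W,p
save('side','s8.png');st()
print(to(W(p,(.001,.036,.40)),15.85), W(p,(.001,.035,.264)))
E
python3 crop.py raw_s8.png s8d.png 255 220 355 320 6
```

```text
t 12.05 [0.5062 0.3126 0.3636] F [0.9 0.3 4.1] op 60.1 j [21. 20. 76.  0. 83.  5.]
(array([-0.4487, -0.0468, -0.0379]), array([ 0.93, -0.1 , -0.25])) [ 0.58143302 -0.13332916  0.264     ]
```

View pics/s8d.png

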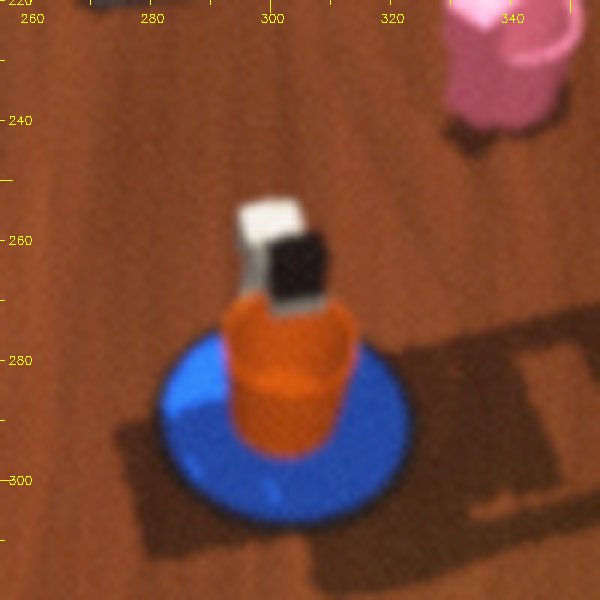

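apply_moves(
  motion="-0.02 -0.002 -0.02 0 0 0 0.06; -0.07 -0.007 -0.035 0 0 0 0.06; -0.13 -0.013 -0.037 0 0 0 0.06; -0.19 -0.02 -0.037 0 0 0 0.06; -0.25 -0.026 -0.037 0 0 0 0.06; -0.31 -0.032 -0.037 0 0 0 0.06; -0.37 -0.039 -0.037 0 0 0 0.06; -0.42 -0.044 -0.037 0 0 0 0.06",
)

```text
time_s: 13.05
position: [0.5735, -0.1074, 0.3906]
tcp_rot: [[-0.268, 0.964, 0.001], [0.964, 0.268, -0.001], [-0.001, 0.001, -1.0]]
force: [1.0, 0.2, -0.4]
opening: 0.691
```

Run:
```python
from mv import *
from fit import W,p
bot.capture('side');st()
print(to(W(p,(.001,.035,.34)),15.85))
```

```text
t 13.1 [ 0.5748 -0.114   0.3901] F [ 1.7 -4.3 -0.3] op 59.9 j [-22.  19.  74.  -0.  87. -37.]
(array([-0.02  ,  0.0013,  0.0503]), array([ 0.02,  0.42, -0.6 ]))
```

apply_moves(
  motion="-0.01 0 0 0 0 0 0.06; -0.02 0.001 0.01 0 0 -0.5 0.06; -0.02 0.001 0.025 0 0 -0.5 0.06; -0.02 0.001 0.04 0 0 -0.5 0.06; -0.02 0.001 0.05 0 0 -0.5 0.06; -0.02 0.001 0.05 0 0 -0.5 0.06; -0.02 0.001 0.05 0 0 -0.5 0.06; -0.02 0.001 0.05 0 0 -0.5 0.06",
)

```text
time_s: 14.1
position: [0.5804, -0.1242, 0.3403]
tcp_rot: [[-0.277, 0.961, 0.001], [0.961, 0.277, -0.001], [-0.001, 0.001, -1.0]]
force: [-0.0, -0.0, 0.2]
opening: 0.689
```

```bash
python3 - <<'E'
from mv import *
from fit import W,p
save('side','s9.png');save('top','t9.png');st()
print(to(W(p,(.001,.035,.264)),15.85))
E
python3 crop.py raw_s9.png s9d.png 225 45 325 145 6
python3 crop.py raw_t9.png t9d.png 350 130 480 230 6
```

```text
t 14.2 [ 0.5803 -0.1243  0.3401] F [ 0.9 -0.3  0.5] op 60.0 j [-23.  21.  78.  -0.  81. -39.]
(array([-0.009 , -0.0015,  0.0761]), array([0.05, 0.04, 0.23]))
```

View pics/s9d.png

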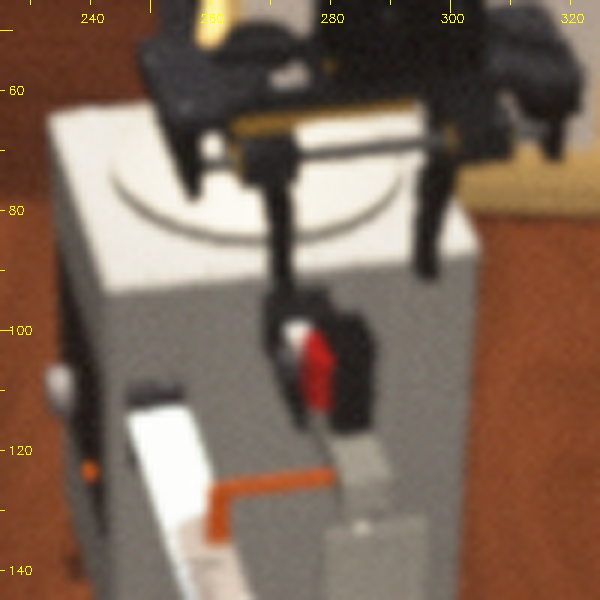

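View pics/t9d.png

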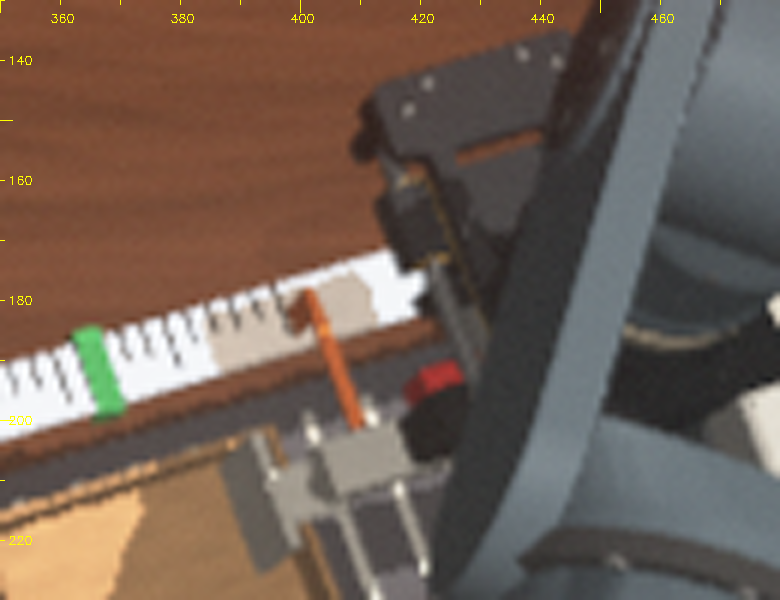

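apply_moves(
  motion="-0.004 -0.0005 0.01 0 0 0.2 0.06; -0.009 -0.001 0.02 0 0 0.2 0.06; -0.009 -0.001 0.035 0 0 0.2 0.06; -0.009 -0.001 0.05 0 0 0.2 0.06; -0.009 -0.001 0.063 0 0 0.2 0.06; -0.009 -0.001 0.072 0 0 0.2 0.06; -0.009 -0.001 0.075 0 0 0.2 0.06; -0.009 -0.001 0.075 0 0 0.2 0.06",
)

```text
time_s: 15.2
position: [0.5817, -0.1331, 0.2646]
tcp_rot: [[-0.274, 0.962, 0.0], [0.962, 0.274, -0.0], [-0.0, 0.0, -1.0]]
force: [1.2, -0.4, 1.0]
opening: 0.688
```

```bash
python3 - <<'E'
from mv import *
from fit import W,p
save('side','s10.png');save('top','t10.png');st()
print(to(W(p,(.001,.035,.264)),15.85))
E
python3 crop.py raw_s10.png s10d.png 225 45 325 145 6
python3 crop.py raw_t10.png t10d.png 350 130 480 230 6
```

```text
t 15.3 [ 0.582  -0.1332  0.2651] F [ 0.2 -0.7 -0.3] op 59.9 j [-24.  25.  83.   0.  71. -39.]
(array([ 0.    , -0.0006,  0.0011]), array([0.06, 0.05, 0.03]))
```

View pics/s10d.png

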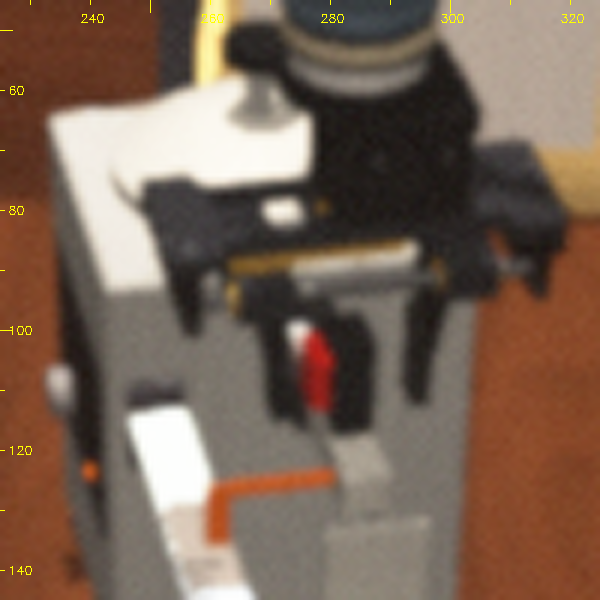

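View pics/t10d.png

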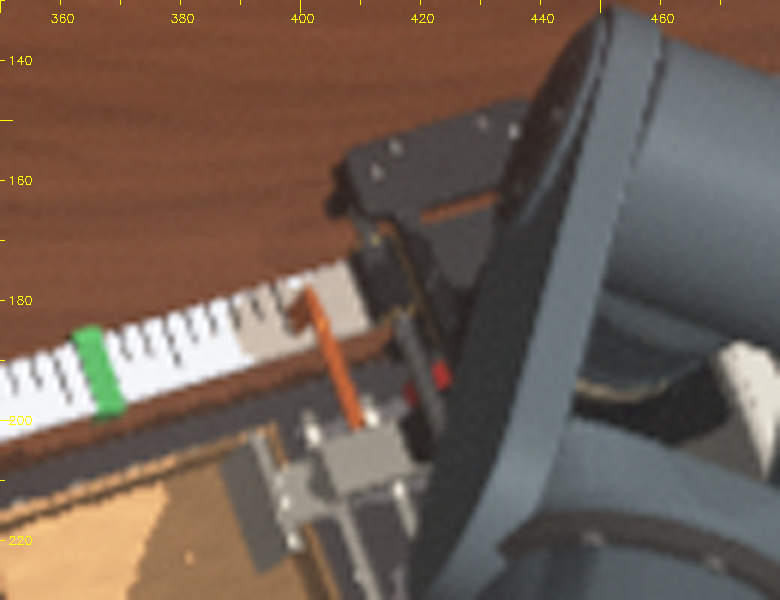

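apply_moves(
  motion="0 0 0 0 0 0 0.05; 0 0 0 0 0 0 0.042; 0 0 0 0 0 0 0.034; 0 0 0 0 0 0 0.026; 0 0 0 0 0 0 0.015; 0 0 0 0 0 0 0.01; 0 0 0 0 0 0 0.01; 0 0 0 0 0 0 0.01",
)

```text
time_s: 16.3
position: [0.582, -0.1329, 0.2647]
tcp_rot: [[-0.274, 0.962, 0.001], [0.962, 0.274, 0.0], [-0.0, 0.001, -1.0]]
force: [3.6, 2.2, -0.4]
opening: 0.271
```

```bash
python3 - <<'E'
from mv import *
from fit import W,p
save('side','s11.png');st()
print(to(W(p,(.001,.035,.264)),15.85))
E
python3 crop.py raw_s11.png s11d.png 225 45 325 145 6
```

```text
t 16.35 [ 0.582  -0.133   0.2647] F [ 3.2  2.1 -0.1] op 24.0 j [-24.  25.  83.   0.  71. -39.]
(array([-0.0002, -0.0006,  0.0007]), array([0.06, 0.01, 0.02]))
```

View pics/s11d.png

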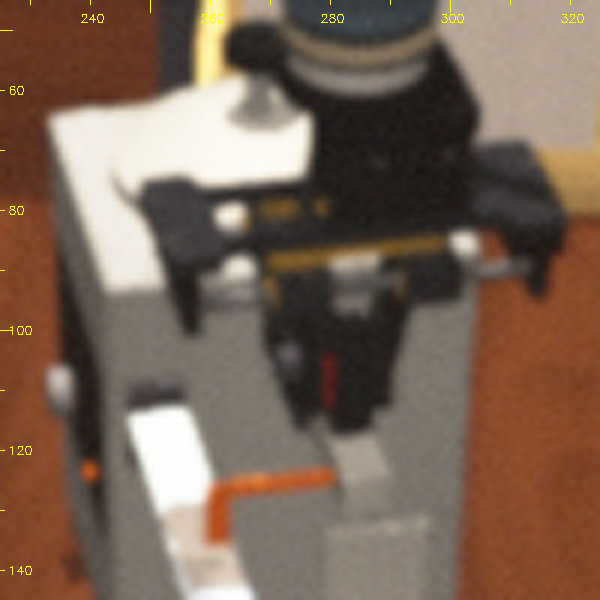

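apply_moves(
  motion="0.003 0 0 0 0 0 0.01; 0.01 0 0 0 0 0 0.01; 0.02 0 0 0 0 0 0.01; 0.03 0 0 0 0 0 0.01; 0.04 0 0 0 0 0 0.01; 0.05 0 0 0 0 0 0.01; 0.06 0 0 0 0 0 0.01; 0.065 0 0 0 0 0 0.01",
)

```text
time_s: 17.35
position: [0.5651, -0.0721, 0.2647]
tcp_rot: [[-0.274, 0.962, 0.003], [0.962, 0.274, -0.004], [-0.005, 0.002, -1.0]]
force: [5.3, -4.1, -2.6]
opening: 0.272
```

```bash
python3 - <<'E'
from mv import *
from fit import W,p
save('side','s12.png');save('top','t12.png');st()
c,s=np.cos(p[2]),np.sin(p[2]);P=bot.read_state()['position']-W(p,(0,0,0));print('warmer frame',c*P[0]+s*P[1],-s*P[0]+c*P[1])
E
python3 crop.py raw_s12.png s12d.png 225 75 325 175 6
python3 crop.py raw_t12.png t12d.png 330 130 460 230 6
```

```text
t 17.45 [ 0.5649 -0.0717  0.2647] F [ 5.4 -2.8 -2.9] op 23.8 j [-18.  23.  87.  -0.  69. -34.]
warmer frame 0.0019437641170134308 0.09876617584003249
```

View pics/s12d.png

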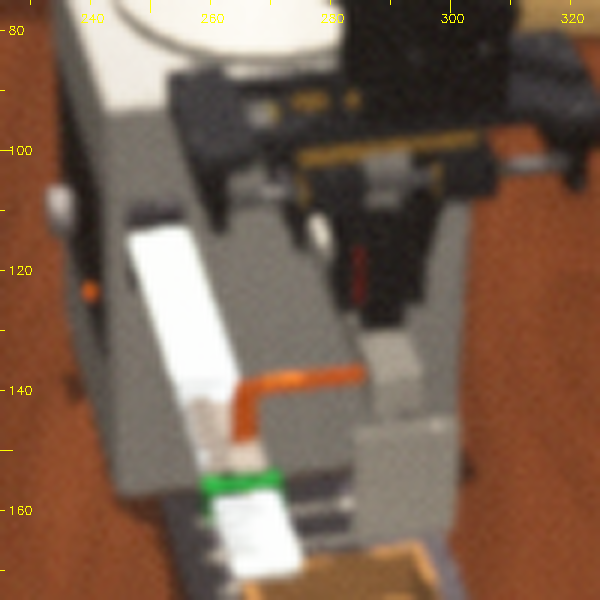

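View pics/t12d.png

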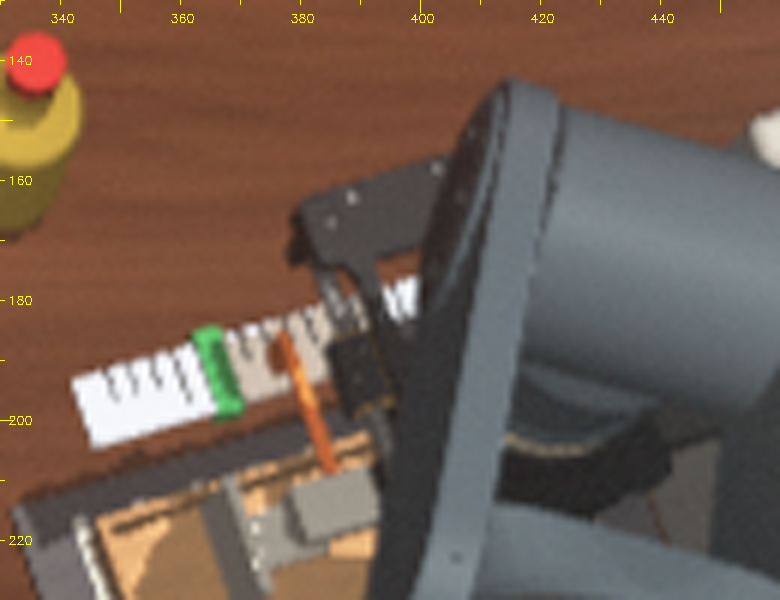

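```bash
cat > clip.py <<'E'
from h import *
from fit import W,p
from scipy.optimize import least_squares,brentq
def green(f):
    im=cv2.imread('pics/'+f).astype(float)[140:215,225:390] if 't' in f[4:5] else cv2.imread('pics/'+f).astype(float)[140:175,240:300]
    o=(225,140) if 't' in f[4:5] else (240,140)
    w=np.clip(im[...,1]-np.maximum(im[...,0],im[...,2])-25,0,None)
    w=np.minimum(w,50)
    ys,xs=np.mgrid[:w.shape[0],:w.shape[1]];return (w*xs).sum()/w.sum()+o[0],(w*ys).sum()/w.sum()+o[1],w.sum()/50
gt=green('raw_t0.png');gs=green('raw_s0.png');print(gt,gs)
# scale direction error: use end offset
for n,g,end in(('top',gt,(343.75,198.75)),('side',gs,(269.9,170.2))):
    off=np.array(end)-proj(n,W(p,(.075,.205,.195)))[0]
    def f(q):
        a=proj(n,W(p,(.075,.06+q,.201)))[0];b=proj(n,W(p,(.075,.061+q,.201)))[0];d=b-a
        return (np.array(g[:2])-off-a)@d
    print(n,'off',off,'q from scale end',brentq(f,0.02,.13))
    for q,t in ((0,(261.5,134.6)),(.0636,(265.5,148.6))):
        if n=='side': print('tip pred',q,proj(n,W(p,(.07,.06+q,.207)))[0],'obs',t)
E
python3 clip.py
```

```text
(np.float64(366.0338245144005), np.float64(191.40589417280643), np.float64(59.72)) (np.float64(264.6566233766234), np.float64(155.00467532467533), np.float64(38.5))
top off [ 0.81898313 -0.041765  ] q from scale end 0.08567972769445303
side off [-0.12504372  0.79719166] q from scale end 0.08345146845823473
tip pred 0 [261.10672804 134.74739923] obs (261.5, 134.6)
tip pred 0.0636 [265.6335353 147.8734811] obs (265.5, 148.6)
```

apply_moves(
  motion="0.003 0 0 0 0 0 0.01; 0.007 0 0 0 0 0 0.01; 0.011 0 0 0 0 0 0.01; 0.015 0 0 0 0 0 0.01; 0.018 0 0 0 0 0 0.01; 0.018 0 0 0 0 0 0.01; 0.018 0 0 0 0 0 0.01; 0.018 0 0 0 0 0 0.01",
)

```text
time_s: 18.45
position: [0.5603, -0.055, 0.2647]
tcp_rot: [[-0.273, 0.962, 0.003], [0.962, 0.273, -0.003], [-0.004, 0.002, -1.0]]
force: [5.7, -2.7, -2.5]
opening: 0.271
```

```bash
python3 - <<'E'
from mv import *
from fit import W,p
save('side','s13.png');save('top','t13.png');st()
P=bot.read_state()['position'];print('q',np.linalg.norm(P[:2]-[.582,-.133]))
E
python3 crop.py raw_s13.png s13d.png 245 125 295 175 12
python3 crop.py raw_t13.png t13d.png 340 165 400 215 12
```

```text
t 18.55 [ 0.5603 -0.055   0.2647] F [ 5.3 -2.8 -3.1] op 23.7 j [-17.  23.  88.  -0.  69. -33.]
q 0.08092349010744013
```

View pics/s13d.png

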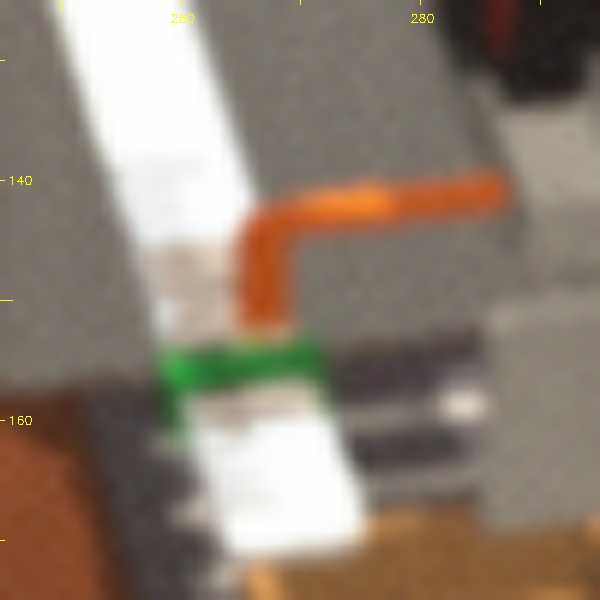

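View pics/t13d.png

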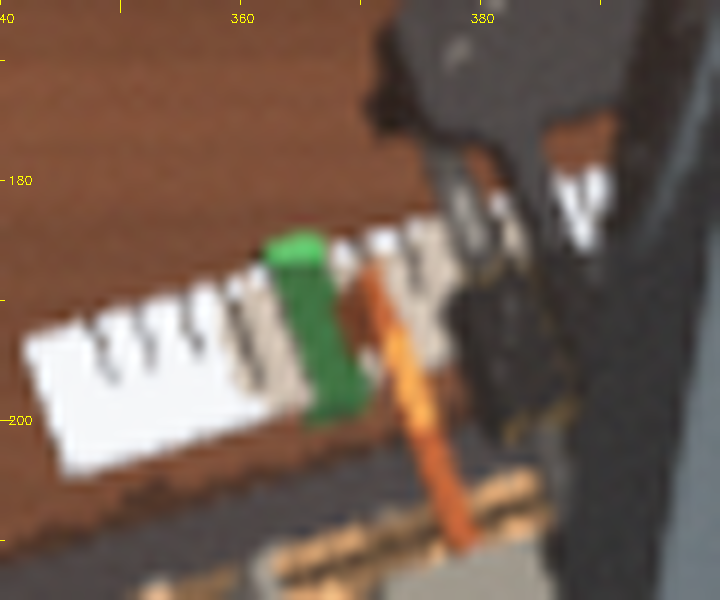

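Run:
```python
from h import *
from fit import W,p
im=cv2.imread('pics/raw_s13.png')
print('side col 266-268 rgb rows 146..160')
for r in range(146,161): print(r,[im[r,c,::-1].tolist() for c in (263,266,267,268,270)])
for q in (.078,.081,.084,.087): print(q,'tip',proj('side',W(p,(.07,.06+q,.207)))[0],proj('top',W(p,(.07,.06+q,.207)))[0],'clip',proj('side',W(p,(.07,.06+q,.201)))[0],proj('top',W(p,(.075,.06+q,.201)))[0])
```

```text
side col 266-268 rgb rows 146..160
146 [[214, 194, 175], [176, 78, 28], [177, 81, 31], [165, 87, 49], [130, 113, 105]]
147 [[207, 184, 166], [177, 80, 32], [175, 76, 26], [164, 87, 47], [124, 114, 103]]
148 [[186, 161, 145], [177, 80, 33], [173, 76, 25], [165, 88, 50], [126, 112, 100]]
149 [[189, 167, 151], [178, 77, 28], [175, 75, 30], [166, 88, 50], [124, 114, 101]]
150 [[199, 176, 155], [175, 74, 23], [176, 79, 30], [163, 88, 51], [122, 110, 100]]
151 [[201, 179, 161], [180, 92, 44], [178, 92, 48], [168, 99, 64], [125, 115, 101]]
152 [[186, 167, 147], [181, 122, 77], [180, 126, 86], [174, 133, 96], [114, 121, 95]]
153 [[141, 140, 113], [142, 143, 81], [141, 136, 85], [137, 137, 90], [85, 121, 78]]
154 [[79, 116, 72], [86, 135, 69], [79, 129, 67], [75, 125, 64], [54, 116, 54]]
155 [[51, 114, 53], [50, 126, 58], [55, 126, 60], [61, 124, 62], [54, 115, 57]]
156 [[47, 104, 49], [84, 127, 79], [97, 137, 85], [107, 139, 94], [98, 130, 87]]
157 [[97, 112, 80], [157, 161, 132], [173, 174, 145], [179, 177, 150], [167, 166, 141]]
158 [[162, 151, 133], [199, 184, 165], [203, 190, 171], [204, 190, 172], [205, 194, 173]]
159 [[178, 164, 147], [197, 184, 173], [203, 194, 182], [211, 201, 190], [226, 219, 204]]
160 [[194, 183, 173], [226, 225, 217], [236, 237, 233], [242, 243, 240], [246, 246, 244]]
0.078 tip [266.69619881 150.9548158 ] [369.13965741 191.95893479] clip [266.68361729 152.60209978] [368.09383725 190.70059527]
0.081 tip [266.91940745 151.60203904] [368.02303726 192.29839523] clip [266.90615988 153.24977188] [366.98332671 191.03793843]
0.084 tip [267.14324987 152.25110002] [366.90604671 192.63796828] clip [267.12933253 153.89927764] [365.87244987 191.37539287]
0.087 tip [267.36772878 152.90200659] [365.78868558 192.97765399] clip [267.35313791 154.55062488] [364.76120655 191.71295863]
```

apply_moves(
  motion="0.001 0 0 0 0 0 0.01; 0.002 0 0 0 0 0 0.01; 0.003 0 0 0 0 0 0.01; 0.004 0 0 0 0 0 0.01; 0.0045 0 0 0 0 0 0.01; 0.0045 0 0 0 0 0 0.01; 0.0045 0 0 0 0 0 0.01; 0.0045 0 0 0 0 0 0.01",
)

```text
time_s: 19.55
position: [0.5591, -0.0509, 0.2647]
tcp_rot: [[-0.274, 0.962, 0.003], [0.962, 0.274, -0.004], [-0.005, 0.002, -1.0]]
force: [5.3, -3.6, -2.9]
opening: 0.271
```

```bash
python3 - <<'E'
from mv import *
save('side','s14.png');save('top','t14.png');st()
P=bot.read_state()['position'];print('q',np.linalg.norm(P[:2]-[.582,-.133]))
im=cv2.imread('pics/raw_s14.png')
for r in range(150,160): print(r,[im[r,c,::-1].tolist() for c in (263,266,267,268,270)])
E
python3 crop.py raw_s14.png s14d.png 245 125 295 175 12
python3 crop.py raw_t14.png t14d.png 340 165 400 215 12
```

```text
t 19.65 [ 0.5592 -0.051   0.2647] F [ 5.9 -3.8 -3.5] op 23.9 j [-17.  22.  89.  -0.  69. -32.]
q 0.0851621761917229
150 [[201, 182, 165], [179, 85, 43], [179, 78, 30], [173, 86, 45], [126, 110, 100]]
151 [[203, 182, 165], [178, 83, 35], [177, 77, 29], [170, 81, 43], [124, 115, 101]]
152 [[186, 168, 151], [171, 82, 37], [169, 81, 29], [163, 90, 46], [112, 118, 93]]
153 [[137, 135, 108], [139, 97, 43], [136, 95, 39], [119, 99, 43], [84, 119, 73]]
154 [[82, 118, 72], [87, 112, 49], [79, 110, 46], [72, 115, 53], [55, 113, 56]]
155 [[48, 114, 50], [53, 119, 52], [55, 121, 56], [59, 121, 63], [55, 116, 57]]
156 [[48, 101, 48], [86, 129, 79], [97, 136, 88], [110, 142, 99], [100, 130, 88]]
157 [[94, 110, 79], [159, 162, 135], [171, 171, 144], [181, 179, 152], [170, 168, 144]]
158 [[161, 148, 131], [194, 180, 160], [201, 186, 167], [207, 192, 173], [200, 188, 167]]
159 [[177, 165, 149], [186, 169, 156], [185, 168, 154], [193, 178, 161], [212, 200, 181]]
```

View pics/s14d.png

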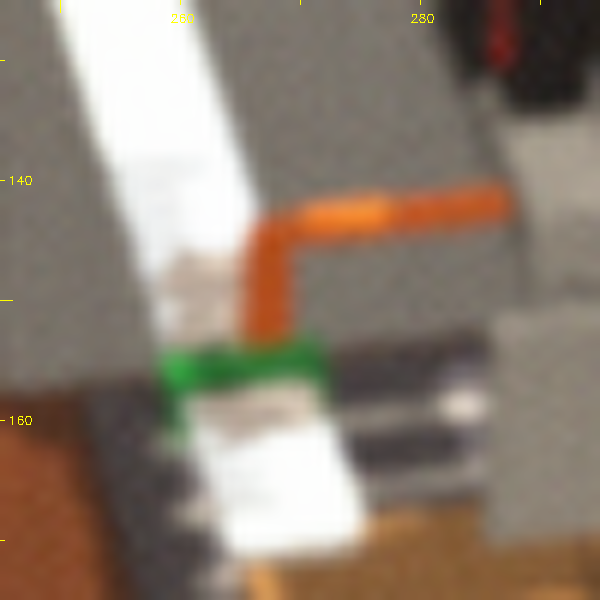

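View pics/t14d.png

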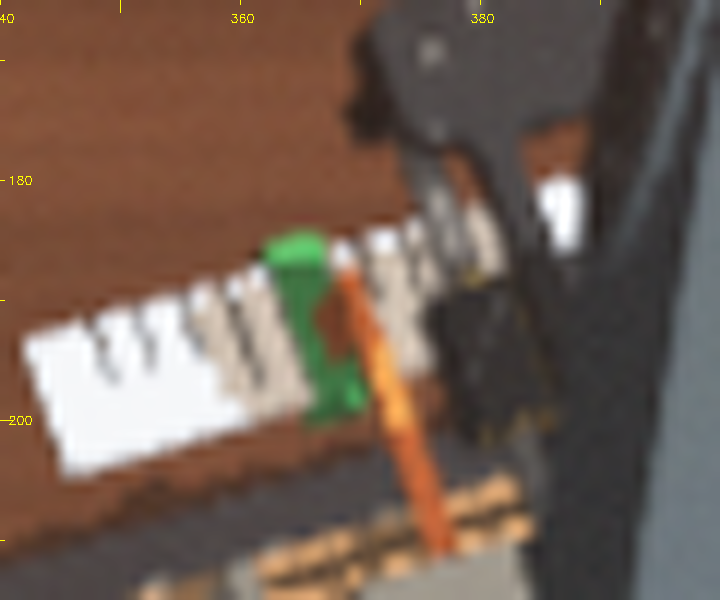

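Run:
```python
from mv import *
save('side','s15.png',1.4);st()
```

```text
t 19.7 [ 0.5591 -0.0509  0.2647] F [ 6.  -2.9 -3.2] op 23.7 j [-17.  22.  89.  -0.  69. -32.]
```

View pics/s15.png

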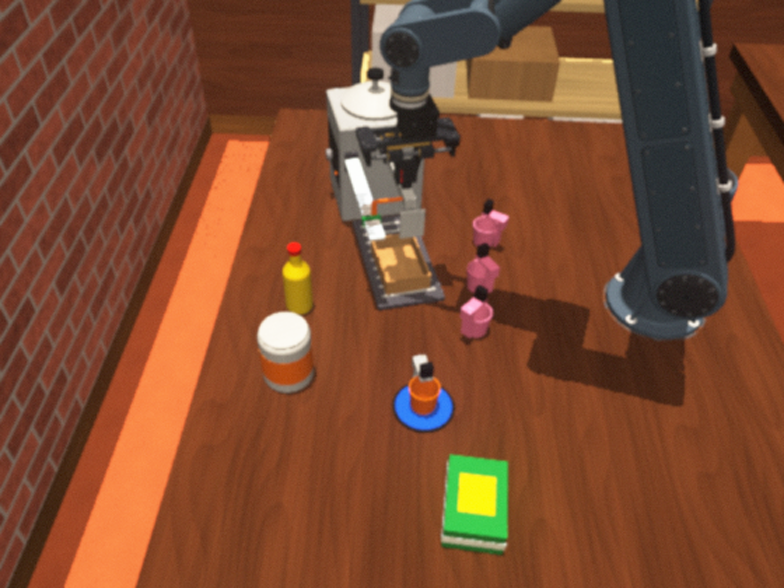

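The orange cup stands centred on the mat at (424, 400). The pointer is over the clip, and the bystanders are where they started.

```bash
python3 -c "
from rig import bot
print(bot.hand_in())"
```

```text
the job is handed in; nothing more can be done
None
```

I lifted the orange cup off the bracket and set it upright on the blue mat. I then squeezed the red lock button and drew the arm out to the green clip. The job was handed in at about 19.7 s, with the gripper still holding the arm there.

- **Cup:** the pictures show it upright and within a few mm of the mat's centre. The two cameras put that centre about 4 mm apart, and I aimed between them.
- **Button:** the gripper opening reads about 23.8 mm, which matches the 24 mm width with the button fully in. The outside force on the tool was about 7 N.
- **Pointer:** the arm is drawn out about 85 mm, judged from the tool's travel. The top view puts the pointer within about 1 mm of the clip's middle. The side view suggests about 1 mm further out, and earlier estimates of the clip's position ranged from 82 to 86.5 mm. I took this as agreement and did not adjust further.
- **Clip and other things:** the clip's image has not shifted between pictures, and nothing else appears to have moved.

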